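# Fit the end bracket and the sprung roller to the bench roller stand

## Task

Put the bench roller stand back together: hook the loose blue end bracket into the slots of the bare upright, its cup facing inwards, and press it fully down until the red latch springs out over its top. Then fit the roller between the two cups: push its brass sprung pin into one cup, compress the spring, swing the other end down into line and let the spring carry its steel pin into the other cup. Leave the bottle, tape measure and blue case where they stand.

Things in the scene. Friction and masses are not known exactly. Their poses are not given: they have to be found in the camera images.
- roller_stand: Roller stand fixed on the bench: dark base plate 90 x 300 x 8 mm, a grey upright (142 mm high, 34 mm wide) at each end. Origin under the plate's centre, z up, y from the upright that already carries a blue bracket (-y) to the bare one (+y). The line of the two cups is x = 0, z = 100 mm; the cup floors are to be at y = -89 and +89, the mouths at -81 and +81.
- fixed_cup (a point): Centre of the mouth of the fixed bracket's cup (stand y = -81, z = 100 mm): a round bore 18 mm wide, 8 mm deep, opening to the stand's +y, in a round boss 32 mm across that stands 8 mm out of the block. The fixed block has the loose one's shape; its top is 22 mm above the cup's axis.
- upright_slots (a point): Point on the bare upright's inner face (stand y = +109, z = 91 mm), midway between its two slots. Each slot is 15 mm wide and 22 mm high: z = 60 to 82 and z = 100 to 122. The sheet is 4 mm thick, with free room behind it.
- bracket_home (a point): Where the loose bracket's origin must be when it is fully home: stand x = 0, y = +99, z = 50 mm, the bracket's axes parallel to the stand's. There its cup mouth is at stand y = +81 and faces the fixed cup.
- end_bracket: Loose blue end bracket, 0.2 to 0.45 kg, standing on the bench. Block 46 (x) x 20 (y) x 72 (z) mm, origin under the block's centre, z up; cup on its -y face, hooks on its +y face. Grip across the 46 mm width, 52 mm up. To hang: 9 to 13 mm above home height push it to the stand's +y until its back meets the upright, then press down about 11 mm.
- bracket_cup (a point): Centre of the mouth of the loose bracket's cup: 50 mm above its underside, 18 mm to -y of its origin. Bore 18 mm wide, 8 mm deep, in a round boss 32 mm across that stands 8 mm out of the block.
- bracket_hooks (a point): Point between the bracket's two steel hooks, at their far end (20.5 mm to +y of its origin, 34 mm up). Hooks 10 mm wide, arms at heights 10 to 18 and 50 to 58 mm, each with a lip at its end that hangs 8 mm below the arm. The 4 mm sheet fits between block and lip with 1.5 mm to spare; home, the arms rest on the slots' lower edges.
- latch (a joint): Red spring latch of the bare upright, 14 mm wide, at stand z = 123.5 to 130.5 mm. Travel in m: 0 = out, standing 7 mm out of the inner face; up to 0.010 pushed back. The bracket's back pushes it in (2 to 4.5 N); it springs out over the bracket's top when that is fully down.
- support_roller: Metal roller lying on the bench, 40 mm in diameter, 0.25 to 0.55 kg. Origin on the axis at mid barrel, y along the axis. Barrel with black end caps (28 mm across, 6 mm) from y = -70 to +70 mm; rigid steel pin to y = -83; brass sprung pin to y = +100 when free. Length 183 mm free, 163 mm fully pressed. Grip across the barrel's middle. It fits either way round.
- fixed_pin_tip (a point): Tip of the roller's rigid steel pin, on the axis. Pin 12 mm in diameter, 13 mm long, the last 4 mm tapering to 6 mm. Fitted, it is bottomed in its cup; the pins rest 3 mm below the cups' axis.
- sprung_pin_tip (a point): Tip of the roller's brass sprung pin, on the axis. Pin 12 mm in diameter, 30 mm long when free, the last 4 mm tapering to 6 mm. It can enter a cup with the roller tilted by up to about 0.28 rad, which lifts the other end clear over the other bracket; then press in 16 to 18 mm and swing level.
- sprung_pin (a joint): How far the brass pin is pushed into the roller, m: 0 free, 0.020 fully in, about 0.005 when fitted between the cups. At 0.013 the level roller just passes between one cup's floor and the other's mouth. The spring gives 5 N when free and 10 N fully in.
- cleaner_bottle: White bottle, 63 mm across, 185 mm high, standing behind the stand; origin under its centre. To be left alone.
- tape_measure: Pocket tape measure, 36 x 83 x 66 mm, near the stand on the robot's side; origin under its centre. To be left alone.
- blue_case: Small blue bit case, 64 x 100 x 38 mm, on the right bench behind the bracket; origin under its centre. To be left alone.

How it is judged (in metres and radians):
On the way, in this order (a step that is already met when the one before it is completed fails the run):
1. the loose bracket hangs fully down in the bare upright, with the latch sprung out over its top (x of end_bracket in the frame of roller_stand between -0.004 and 0.004 m and y of end_bracket in the frame of roller_stand between 0.095 and 0.103 m and z of end_bracket in the frame of roller_stand between 0.047 and 0.053 m and angle between the z axis of end_bracket and the z axis of roller_stand, either way round below 0.08 rad and angle between the y axis of end_bracket and the y axis of roller_stand, either way round below 0.08 rad and value of joint latch below 0.002 m), for 0.2 s.
2. the roller's brass pin is pressed in by more than 9 mm (value of joint sprung_pin above 0.009 m), for 0.05 s.
3. the roller lies in line with both pins in the cups (x of support_roller in the frame of roller_stand between -0.006 and 0.006 m and z of support_roller in the frame of roller_stand between 0.092 and 0.103 m and angle between the y axis of support_roller and the y axis of roller_stand, either way round below 0.05 rad and (y of fixed_pin_tip in the frame of roller_stand above 0.084 m or y of fixed_pin_tip in the frame of roller_stand below -0.084 m) and (y of sprung_pin_tip in the frame of roller_stand above 0.084 m or y of sprung_pin_tip in the frame of roller_stand below -0.084 m) and value of joint sprung_pin between 0.001 and 0.009 m), for 0.2 s.
At the end, for the whole second after the job is handed in: Bracket home in the upright within 4 mm (3 mm in height), upright within 0.08 rad, latch out (under 2 mm). Roller parallel to the stand within 0.05 rad, axis within 6 mm sideways and 92 to 103 mm high, both tips 3 mm or more inside the cups, brass pin 1 to 9 mm compressed. All at rest (all of step 1 and all of step 3 and linear speed of each of support_roller, end_bracket below 0.02 m/s); the robot touches nothing.
It fails at once if the cleaner bottle is moved by more than 25 mm or tipped over (distance of cleaner_bottle from where it was at the start of the episode above 0.025 m or angle between cleaner_bottle's own z axis and vertical above 0.3 rad).
It fails at once if the tape measure is moved by more than 25 mm or tipped over (distance of tape_measure from where it was at the start of the episode above 0.025 m or angle between tape_measure's own z axis and vertical above 0.3 rad).
It fails at once if the blue case is moved by more than 25 mm or tipped over (distance of blue_case from where it was at the start of the episode above 0.025 m or angle between blue_case's own z axis and vertical above 0.3 rad).
It also fails if it takes over 72 s, if anything falls off the work surface, if the arm or the gripper's body presses on something with over 40 N, if the wrist force passes 120 N, or if a joint passes its speed limit or range.

## Robot

A 6-joint arm with a two-finger parallel gripper is mounted at the origin on a cart in front of the work surface, level with it; the furniture and walls round the work are solid. World frame = base frame: x ahead of the robot, y to its left, z up, the work surface at z = 0. Lengths are in mm, angles in rad, forces in N, time in s.
With the tool pointing down it reaches from about 350 to 775 mm from the base axis. Payload 7.3 kg.
Tool frame: the origin (TCP) lies on the mounting face of the last link; the fingertips stand 178 mm ahead of it and the grasp point (between the pads) lies 159 mm ahead of it; z points along the fingers, y is the line along which they close (so a half turn about z gives the same grasp; the last joint's range is limited). The gripper opens to 92 mm and grips with 3 to 60 N. Pads are 19 mm wide; open, the fingers measure 130 mm over their backs; the gripper's body (75 mm by 190 mm) begins 47 mm behind the grasp point.
Start: joints at [-1.381, 0.342, 1.524, -0, 1.275, -0.146], TCP at [173.02, -495.673, 404.741] pointing down, gripper open.
Joint ranges: [-2.53, 2.53], [-0.77, 2.02], [0.04, 2.7], [-1, 4.14], [0.28, 2.66], [-3.11, 3.11]. Speed limits (rad/s): [2.57, 2.57, 3.14, 3.14, 3.14, 3.14].

## Interface

Orientations are given as [roll, pitch, yaw] about the fixed x, y, z axes, in that order (R = Rz(yaw) Ry(pitch) Rx(roll)).
In Python, from plant import bot gives the robot as it stands.
- The arm moves only by the shell command python3 shift.py 'ROWS'. ROWS is 1 to 5 rows, one to a line, with the numbers parted by commas; each row has 5 numbers: the finger opening in mm, then dx, dy, dz in units of 5 mm, then a turn about the tool's z in units of 0.1 rad; each row is the pose to reach, as a shift and turn from the pose commanded when the command began, along the tool's axes at that moment; what a row does not reach only later rows make up. A row lasts 1/8 s, in which the tool goes at most 62.5 mm and 0.188 rad, less where a joint would pass 70% of its speed; a pose out of reach is approached as far as the arm can. The fingers move at their own pace and stop on an object; the grip force is fixed at half the most. Time passes only in rows, so rows that do not move let the fingers close. It prints the time, the measured TCP pose, the force, the opening and the grip force at its end. Input that does not fit is refused with a message, and nothing moves.
- bot.get_obs(): the state, without advancing time (a new reading comes with each control period).
- bot.capture(name): name is "side" or "top"; returns a dict with "color" (420x560x3 uint8, red, green, blue), "K" (3x3 intrinsics, pixels), "R" (3x3) and "t" (3): a world point X has camera coordinates R X + t. Camera axes: x right, y down, z forward; pixel columns grow to the right and rows downward; lengths in mm; the calibration is good to about 2 mm. A picture is of the moment at which its call begins. There is no depth.
- bot.close_job(): hands the job in; it is judged then, once.
The state is a dict: "time": time; "joint_positions": joint angles; "dq": joint speeds; "tau": joint torques, N m; "tool_pos": TCP position; "tcp_rot": TCP orientation; "contact_force": force on the tool from outside, world axes, zero at the start; "moment": the same for the moment, N m; "grip_width": finger opening in mm; "finger_force": force on a finger pad.
Only numpy, scipy, OpenCV 4.12 (cv2) and the standard library are available. Lean on these libraries where they do the work, as an engineer would, in place of code of your own. Each camera call takes 0.05 s, during which the arm holds its last target. There are 200 camera calls.

## Working session

There is one attempt and no reset: what is moved stays moved. The work goes in short steps, Python scripts to look and compute and a shell command to move; the robot and the scene stay as the last step left them, time stands still between calls to the robot, and variables do not carry over. Pictures are saved under pics/ and viewed, at most 10 in all, crops included, and the job is handed in when it is done.

```bash
ls; mkdir -p pics
python3 - <<'E'
from plant import bot
import cv2
for n in("side","top"):
    c=bot.capture(n); cv2.imwrite(f"pics/{n}0.png",cv2.resize(c["color"][:,:,::-1],(800,600),interpolation=cv2.INTER_CUBIC))
    print(n,c["K"].round(1).tolist(),c["R"].round(4).tolist(),c["t"].round(1).tolist())
o=bot.get_obs();print(o["tool_pos"],o["tcp_rot"],o["grip_width"],o["time"])
E
```

```text
pics
plant.py
shift.py
side [[476.2, 0.0, 273.5], [0.0, 476.2, 206.4], [0.0, 0.0, 1.0]] [[0.9997, -0.0176, -0.0182], [-0.0245, -0.4889, -0.872], [0.0065, 0.8722, -0.4891]] [-544.6, 104.5, 1777.2]
top [[438.6, 0.0, 267.4], [0.0, 438.6, 207.0], [0.0, 0.0, 1.0]] [[0.015, -0.9999, -0.0008], [-0.9975, -0.0149, -0.0693], [0.0693, 0.0018, -0.9976]] [-10.2, 544.8, 1454.3]
[ 172.99922677 -495.55003377  404.09934333] [-3.14020370e+00 -2.04967806e-04  3.35806332e-01] 91.5871882540786 0.1
```

View pics/side0.png

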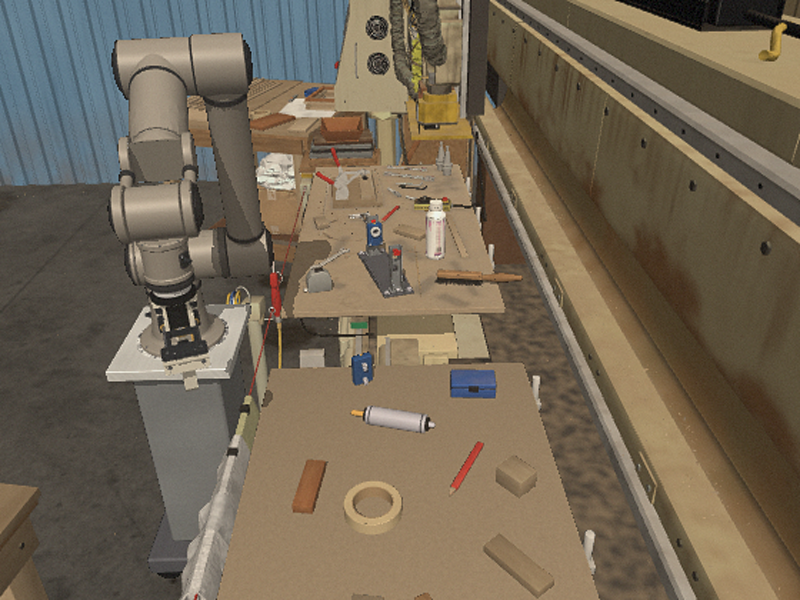

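View pics/top0.png

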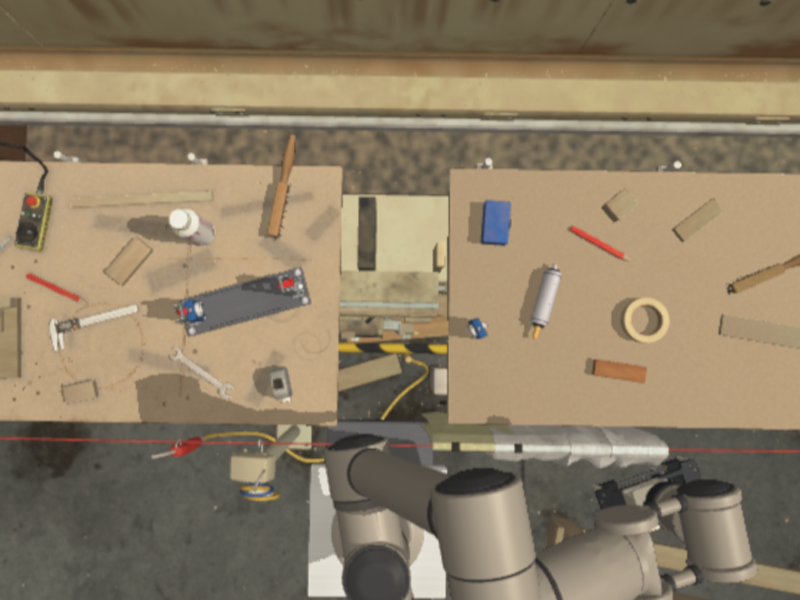

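Run:
```python
from plant import bot
import cv2,numpy as np
def crop(im,x,y,w,h,s):
    r=cv2.resize(im[y:y+h,x:x+w],None,fx=s,fy=s,interpolation=cv2.INTER_CUBIC)
    for i in range(0,w,10): cv2.putText(r,str(x+i),(i*s,8),0,.3,(0,255,255),1);r[10:16,i*s]=(0,255,255)
    for i in range(0,h,10): cv2.putText(r,str(y+i),(0,i*s+4),0,.3,(0,255,255),1)
    return r
t=bot.capture("top")["color"][:,:,::-1].copy();s=bot.capture("side")["color"][:,:,::-1].copy()
cv2.imwrite("pics/t.png",t);cv2.imwrite("pics/s.png",s)
a=crop(t,118,182,108,54,7); cv2.imwrite("pics/a.png",a)
b=np.hstack([crop(t,322,180,76,70,5),crop(s,240,145,60,70,7)[:350*1,:420] if 0 else cv2.resize(crop(s,245,148,52,64,6),(312,350))])
cv2.imwrite("pics/b.png",b); cv2.imwrite("pics/c.png",np.vstack([crop(s,245,148,50,62,6)[:, :300],]) )
d=np.hstack([crop(s,245,146,52,66,9)[:594],crop(s,240,242,66,66,5)[:330].copy() if 0 else np.vstack([crop(s,242,242,66,66,5),np.zeros((264,330,3),np.uint8)])])
cv2.imwrite("pics/d.png",d[:600,:800])
```

```text
(no output)
```

View pics/a.png

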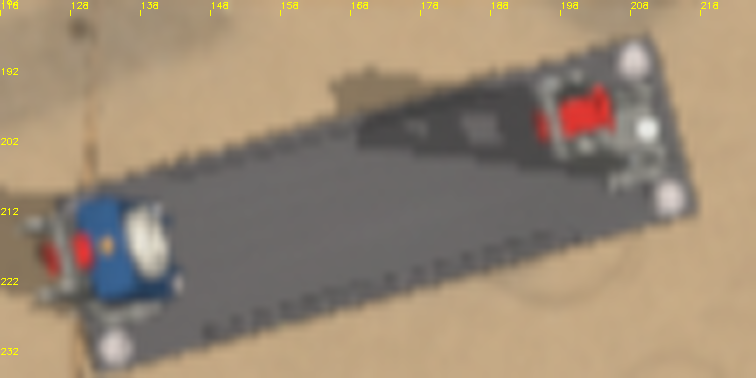

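View pics/b.png

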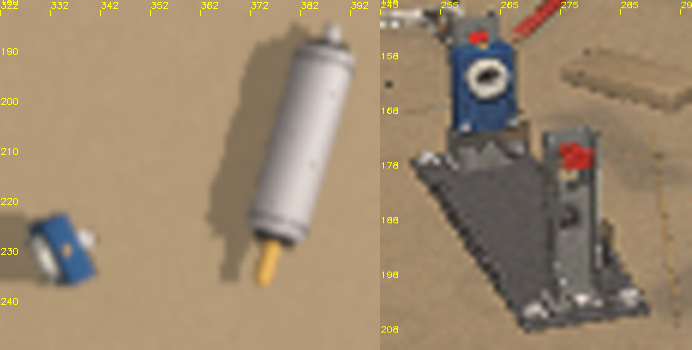

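View pics/d.png

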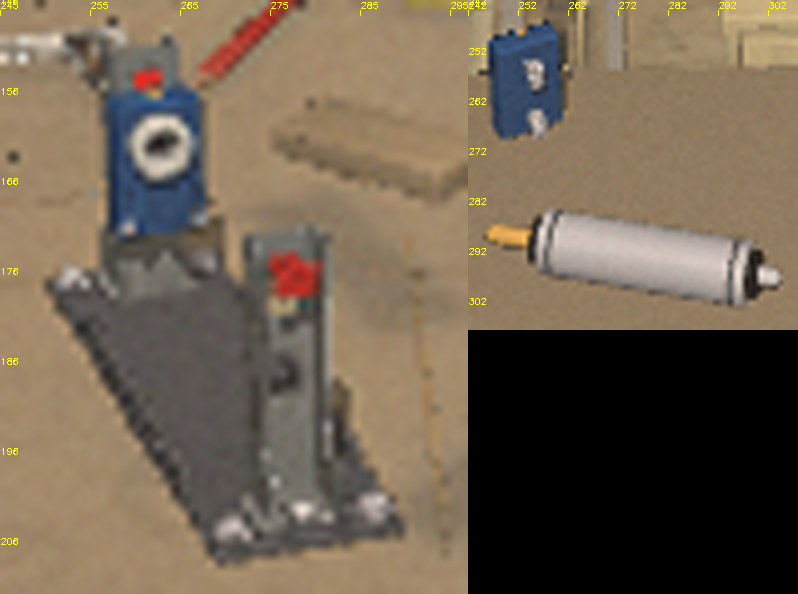

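```bash
cat > h.py <<'E'
import numpy as np,cv2
from plant import bot
from scipy.optimize import least_squares
def cams(): return {n:{k:v for k,v in bot.capture(n).items()} for n in("side","top")}
def proj(c,X):
    p=(c["R"]@np.atleast_2d(X).T).T+c["t"]; p=p@c["K"].T; return p[:,:2]/p[:,2:]
def Rz(a): c,s=np.cos(a),np.sin(a); return np.array([[c,-s,0],[s,c,0],[0,0,1]])
def fit(C,pts,x0,z=0):
    # pts: (cam, local xyz, uv)
    f=lambda q:np.concatenate([(proj(C[n],Rz(q[2])@np.array(l)+[q[0],q[1],z])[0]-uv) for n,l,uv in pts])
    r=least_squares(f,x0,x_scale=[100,100,1],loss="soft_l1"); return r.x,r.fun.reshape(-1,2)
E
python3 - <<'E'
from h import *
C=cams(); np.set_printoptions(precision=3,suppress=True)
A=lambda u,v,s,x,y:((u+.5)/s-.5+x,(v+.5)/s-.5+y)
a=lambda u,v:A(u,v,7,118,182); b=lambda u,v:A(u,v,5,322,180); d=lambda u,v:A(u,v,9,245,146); e=lambda u,v:A(u-468,v,5,242,242)
P=[("top",(-45,150,8),a(650,35)),("top",(45,150,8),a(697,212)),("top",(45,-150,8),a(98,370)),("top",(-45,-150,8),a(65,195)),
("side",(45,150,4),d(222,562)),("side",(-45,150,4),d(402,530)),("side",(45,-150,8),d(48,285))]
for s in (P,P[:4],P[4:]):
  q,r=fit(C,s,[600,300,3.4]);print("stand",q,r.tolist() if s is P else abs(r).max())
q,r=fit(C,[("top",(0,-83,0),b(333,25)),("top",(0,100,0),b(264,285)),("side",(0,100,0),e(488,233)),("side",(0,-83,0),e(780,278))],[600,-400,3],20);print("roller",q,r.tolist())
# bracket
im=C["top"]["color"][215:245,320:350].astype(int); m=((im[:,:,2]-im[:,:,0])>25)&(im[:,:,2]>im[:,:,1]+10)
ys,xs=np.nonzero(m);rc=cv2.minAreaRect(np.c_[xs+320,ys+215].astype(np.float32));print(rc,cv2.boxPoints(rc).tolist())
E
```

```text
stand [529.125 322.407   3.421] [[0.4993428366096282, -0.4532427244147641], [0.501644684672641, -0.19086702626785268], [-0.05325232525279944, 0.4388512066443866], [-1.7287012018622647, -0.29313027800586156], [-0.8574360693825724, 0.17670194306009535], [0.2668984800772023, 0.22825985510633018], [-0.17388800214382627, -0.4747139088179324]]
stand [528.694 322.335   3.418] 1.7063510661460128
stand [529.964 322.632   3.426] 0.636517518913081
roller [ 548.241 -385.647    1.306] [[-0.11187632618162979, -0.5951431033148253], [-0.46401547000107257, -0.2555600194194483], [-0.5935131411444274, 0.5121902282477322], [-0.15778445150016296, 0.30969431449153717]]
((334.941162109375, 229.2352752685547), (13.3768892288208, 5.830951690673828), 59.03623962402344) [[329.0, 224.99998474121094], [334.0, 221.99998474121094], [340.88232421875, 233.47056579589844], [335.88232421875, 236.47056579589844]]
```

Run:
```python
from h import *
C=cams(); np.set_printoptions(precision=3,suppress=True)
A=lambda u,v,s,x,y:((u+.5)/s-.5+x,(v+.5)/s-.5+y)
a=lambda u,v:A(u,v,7,118,182); d=lambda u,v:A(u,v,9,245,146); e=lambda u,v:A(u-468,v,5,242,242)
P=[("top",(-45,150,8),a(650,35)),("top",(45,150,8),a(697,212)),("top",(45,-150,8),a(98,370)),
("side",(45,150,4),d(222,562)),("side",(-45,150,4),d(402,530)),("side",(45,-150,8),d(48,285))]
q,r=fit(C,P,[600,300,3.4]);print("stand",q,abs(r).max())
c=np.array([334.94,229.24]);D=np.array([np.cos(np.radians(59)),np.sin(np.radians(59))])*7.2
B=[("top",(0,0,72),c),("top",(23,0,72),c+D),("top",(-23,0,72),c-D)]
q,r=fit(C,B,[450,-220,3.7]);print("br top",q,abs(r).max())
q,r=fit(C,B+[("side",(23,10,0),e(497,138)),("side",(-23,10,0),e(562,122))],[450,-220,3.7]);print("br",q,r.tolist())
o=bot.get_obs();print(o["tool_pos"],o["tcp_rot"],o["time"],o["contact_force"])
```

```text
stand [529.435 323.397   3.419] 0.8579596485922707
br top [ 472.421 -221.166    3.69 ] 0.027472216223998203
br [ 471.989 -220.592    3.639] [[-0.18089597041625893, 0.12730035080781477], [-0.5102029586182653, 0.28645310903257837], [0.15518648926359901, -0.019158035510315585], [0.5987269330935874, 1.1583371023143627], [-0.10068098619444754, 0.06847353544793577]]
[ 173.034 -495.663  404.653] [-3.142 -0.     0.336] 0.4 [1.039 1.444 0.541]
```
Bracket: (472,-221), yaw 3.68 → x_b axis line angle 3.68 - π = 0.54. Tool: pointing down, roll=π, yaw .336. R = Rz(.336)Rx(π): tool x = (cos, sin), tool y = Rz*(0,-1,0) = (sin.336, -cos.336), z down. Tool y needs to be along x_b direction angle 0.54 (mod π). Tool y angle = yaw - π/2. so yaw = 0.54+1.571=2.11 or 0.54-1.571=-1.03. Turn about tool z (pointing down): positive turn decreases world yaw. Final world: stand x_s angle 3.419 -> bracket from 3.68 to 3.42: yaw change -0.26. From .336: to -1.03 needs -1.366 (turn +1.366 about tool z). joint 6 now -0.146, joint 1 -1.381; moving base to aim bracket: atan2(-221,472)=-.438; yaw_tool for down = q1 ∓ q6 something: .336; -1.381 + ... : yaw =? q1 - q6 + const => -1.381+.146 = -1.235 + const(1.571)=.336 ✓.. So q6 = q1+1.571 - yaw. For yaw -1.03 at q1=-.438: q6=2.16. at stand: q1=atan2(323,529)=.55, yaw -1.29: q6=3.41 out of range! Other: yaw 2.11: q6=-.438+1.571-2.11=-.98; stand: yaw 1.85: .55+1.57-1.85=.27. Good → use yaw 2.11 (turn -1.774 world +). Turn dyaw=+1.774 → tool turn -1.774. Rotation max .188 per row => 10 rows; 2 commands. 

Add to h.py:
```python
def go(x,y,z,yaw):
    o=bot.get_obs(); R=cv2.Rodrigues(np.array([0,0,0.]))[0]
    r,p,w=o["tcp_rot"]; R=Rz(w)@np.diag([1,-1,-1.]); d=R.T@(np.array([x,y,z])-o["tool_pos"])
    print("shift",d.round(1).tolist(),"turn",round(-((yaw-w+np.pi)%(2*np.pi)-np.pi),3),"t",round(o["time"],2),"pos",np.round(o["tool_pos"],1).tolist(),np.round(o["tcp_rot"],3).tolist(),"F",np.round(o["contact_force"],1).tolist(),"w",round(o["grip_width"],1),round(o["finger_force"],1) if np.isscalar(o["finger_force"]) else o["finger_force"])
```

```bash
python3 -c "
from h import *
go(472,-221,320,2.11)"
```

```text
shift [372.8, -160.8, 84.7] turn -1.774 t 0.4 pos [173.0, -495.7, 404.7] [-3.142, -0.0, 0.336] F [1.0, 1.4, 0.5] w 91.8 0.0
```

The rows are not in the units I measure in: shifts go in units of 5 mm and turns go in units of 0.1 rad. I convert before sending: 220 mm is 44, 170 mm is 34, -0.9 rad is -9.

```bash
python3 shift.py '92,8,-3.4,1.8,-1.8
92,16,-6.8,3.6,-3.6
92,25,-10.6,5.6,-5.4
92,34,-14.6,7.6,-7.2
92,44,-19,9.6,-9'; python3 -c "
from h import *
go(472,-221,320,2.11)"
```

```text
time: 1.02
tool_pos: [350.3, -332.5, 356.6]
tcp_rot: [3.141, 0.0, 1.241]
contact_force: [0.8, -1.7, 0.0]
grip_width: 91.5
finger_force: 0.0
shift [144.9, 79.0, 36.6] turn -0.869 t 1.02 pos [350.3, -332.5, 356.6] [3.141, 0.0, 1.241] F [0.8, -1.7, 0.0] w 91.5 0.0
```

Converted, 145 mm is 29, 110 mm is 22, -0.87 rad is -8.7.

```bash
python3 shift.py '92,7,4,2,-1.8
92,15,8.4,4,-3.6
92,22,12,6,-5.4
92,29,15.8,7.4,-7.2
92,29,15.8,7.4,-8.7'
python3 - <<'E'
from h import *
go(472,-221,211,2.11)
C=cams()
def crop(im,x,y,w,h,s):
    r=cv2.resize(im[y:y+h,x:x+w,::-1],None,fx=s,fy=s,interpolation=cv2.INTER_CUBIC)
    for i in range(0,w,10): cv2.putText(r,str(x+i),(i*s,8),0,.3,(0,255,255),1)
    for i in range(0,h,10): cv2.putText(r,str(y+i),(0,i*s+4),0,.3,(0,255,255),1)
    return r
cv2.imwrite("pics/e.png",crop(C["side"]["color"],215,185,80,99,6))
E
```

```text
time: 1.65
tool_pos: [473.2, -220.6, 319.0]
tcp_rot: [3.142, -0.001, 2.114]
contact_force: [-0.8, -0.8, 0.4]
grip_width: 91.6
finger_force: 0.0
shift [0.3, -1.2, 108.0] turn 0.004 t 1.65 pos [473.2, -220.6, 319.0] [3.142, -0.001, 2.114] F [-0.8, -0.8, 0.4] w 91.6 0.0
```

View pics/e.png

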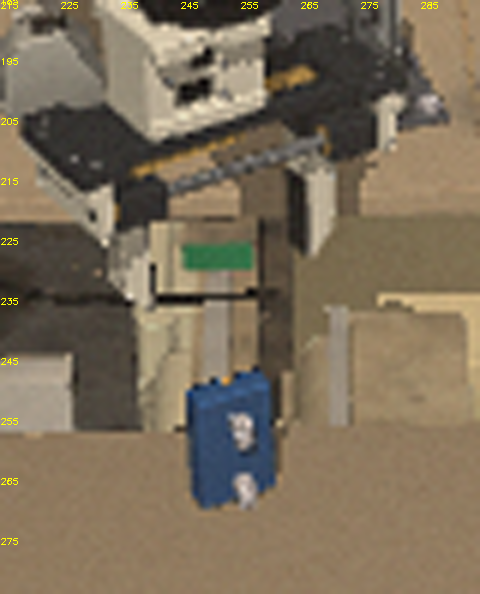

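The picture shows the gripper straddling the bracket, which has its corners near (247,248), (259,247) and (249,269). It is centred and the yaw matches, so I'll go down and close.

Converted, -1 mm is -0.2, 108 mm is 21.6.

```bash
python3 shift.py '92,0,-0.2,11,0
92,0,-0.2,21.6,0
0,0,-0.2,21.6,0
0,0,-0.2,21.6,0
0,0,-0.2,21.6,0'; python3 shift.py '0,0,0,0,0
0,0,0,0,0
0,0,0,0,0'
```

```text
time: 2.38
tool_pos: [471.5, -223.6, 214.1]
tcp_rot: [3.14, 0.004, 2.105]
contact_force: [-1.1, -0.1, 0.3]
grip_width: 66.5
finger_force: 0.0
time: 2.75
tool_pos: [471.3, -223.1, 212.8]
tcp_rot: [3.14, 0.002, 2.106]
contact_force: [0.1, 1.1, 6.8]
grip_width: 46.3
finger_force: 29.8
```

```bash
cat >> h.py <<'E'
S=[529.4,323.2,3.419]
def gos(x,y,z,dy=0,S=S):
    p=Rz(S[2])@np.array([x,y,0])+[S[0],S[1],0]; go(p[0],p[1],z,S[2]-np.pi/2+dy)
    o=bot.get_obs(); print("stand frame:",(Rz(-S[2])@(o["tool_pos"]-[S[0],S[1],0])).round(1).tolist(),"yaw err",round(o["tcp_rot"][2]-(S[2]-np.pi/2),3))
E
python3 shift.py '0,0,0,-12,0
0,0,0,-24,0
0,0,0,-35,0
0,0,0,-35,0'; python3 -c "
from h import *
gos(0,65,388)"
```

```text
time: 3.25
tool_pos: [471.3, -223.3, 390.9]
tcp_rot: [3.138, 0.008, 2.106]
contact_force: [0.6, -0.2, -2.0]
grip_width: 46.2
finger_force: 29.8
shift [377.6, 312.1, 2.9] turn 0.258 t 3.25 pos [471.3, -223.3, 390.9] [3.138, 0.008, 2.106] F [0.6, -0.2, -2.0] w 46.2 29.8
stand frame: [205.6, 509.6, 390.9] yaw err 0.258
```

Converted, 38 mm is 7.6, 198 mm is 39.6, 0.16 rad is 1.6.

```bash
python3 shift.py '0,7.6,6.2,0,0.3
0,15.6,12.8,0,0.6
0,23.6,19.4,0,1
0,31.6,26,0,1.3
0,39.6,32.6,0,1.6'; python3 shift.py '0,0,0,0,0' ; python3 -c "
from h import *
gos(0,65,388)"
```

```text
time: 3.88
tool_pos: [509.7, 32.0, 384.9]
tcp_rot: [-3.138, -0.001, 1.945]
contact_force: [-0.1, -0.1, -1.7]
grip_width: 46.2
finger_force: 29.8
time: 4.0
tool_pos: [509.7, 33.5, 384.9]
tcp_rot: [-3.139, -0.002, 1.951]
contact_force: [0.2, -0.3, -2.7]
grip_width: 46.1
finger_force: 29.8
shift [197.1, 119.0, -3.1] turn 0.102 t 4.0 pos [509.7, 33.5, 384.9] [-3.139, -0.002, 1.951] F [0.2, -0.3, -2.7] w 46.1 29.8
stand frame: [98.2, 273.3, 384.9] yaw err 0.102
```

```bash
python3 shift.py '0,9,5.4,0,0.3
0,19,11.4,0,0.5
0,29,17.4,0,0.8
0,39.4,23.8,0,1
0,39.4,23.8,0,1'; python3 shift.py '0,0,0,0,0' ; python3 -c "
from h import *
gos(0,65,388)"
```

```text
time: 4.62
tool_pos: [548.7, 260.0, 384.3]
tcp_rot: [-3.139, -0.0, 1.85]
contact_force: [-0.0, -0.3, -3.6]
grip_width: 46.5
finger_force: 29.8
time: 4.75
tool_pos: [548.7, 256.4, 385.1]
tcp_rot: [-3.138, 0.001, 1.846]
contact_force: [-0.0, -0.7, -2.6]
grip_width: 46.3
finger_force: 29.8
shift [4.5, -0.3, -2.9] turn -0.002 t 4.75 pos [548.7, 256.4, 385.1] [-3.138, 0.001, 1.846] F [-0.0, -0.7, -2.6] w 46.3 29.8
stand frame: [-0.3, 69.5, 385.1] yaw err -0.002
```

Converted, 111 mm is 22.2, 110 mm is 22.

```bash
python3 shift.py '0,0,0,11,0
0,0,0,22,0
0,0,0,22.2,0
0,0,0,22.2,0'
python3 - <<'E'
from h import *
gos(0,69,273.5)
C=cams()
def crop(im,x,y,w,h,s):
    r=cv2.resize(im[y:y+h,x:x+w,::-1],None,fx=s,fy=s,interpolation=cv2.INTER_CUBIC)
    for i in range(0,w,10): cv2.putText(r,str(x+i),(i*s,8),0,.3,(0,255,255),1)
    for i in range(0,h,10): cv2.putText(r,str(y+i),(0,i*s+4),0,.3,(0,255,255),1)
    return r
x,y,s=255,160,12
img=crop(C["side"]["color"],x,y,50,50,s)
w=lambda l:proj(C["side"],Rz(S[2])@np.array(l,float)+[S[0],S[1],0])[0]
px=lambda l:tuple(int(v) for v in (w(l)-[x,y]+.5)*s)
for z0,z1 in((60,82),(100,122)):
    cv2.polylines(img,[np.array([px((a,113,b)) for a,b in((-7.5,z0),(7.5,z0),(7.5,z1),(-7.5,z1))])],True,(0,255,0),1)
cv2.polylines(img,[np.array([px((a,113,b)) for a,b in((-17,8),(17,8),(17,142),(-17,142))])],True,(255,255,0),1)
cv2.polylines(img,[np.array([px((a,150,b)) for a,b in((-45,0),(45,0),(45,8),(-45,8))])],True,(255,0,255),1)
cv2.imwrite("pics/f.png",img)
E
```

```text
time: 5.25
tool_pos: [549.6, 256.4, 277.6]
tcp_rot: [3.139, 0.0, 1.844]
contact_force: [0.3, 0.2, -1.7]
grip_width: 46.2
finger_force: 29.8
shift [0.8, -1.2, 4.1] turn -0.004 t 5.25 pos [549.6, 256.4, 277.6] [3.139, 0.0, 1.844] F [0.3, 0.2, -1.7] w 46.2 29.8
stand frame: [-1.2, 69.8, 277.6] yaw err -0.004
```

View pics/f.png

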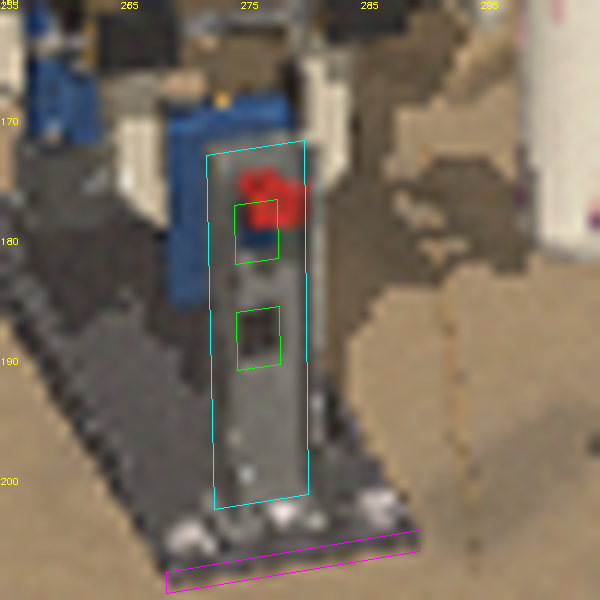

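Run:
```python
from h import *
C=cams()["side"]; o=bot.get_obs(); 
gos(0,69,273.5)
for l in((23,10,0),(23,10,72),(-23,10,72),(-23,-10,72),(23,-10,72)):
    p=Rz(o["tcp_rot"][2]+np.pi/2)@np.array(l,float)+[*o["tool_pos"][:2],o["tool_pos"][2]-212.5]
    print(l,((proj(C,p)[0]-[255,160]+.5)*12).round())
```

```text
shift [-0.1, -1.1, 4.6] turn -0.003 t 5.45 pos [549.3, 257.2, 278.1] [3.137, 0.0, 1.846] F [0.3, 0.5, -2.4] w 46.0 29.8
stand frame: [-1.1, 68.9, 278.1] yaw err -0.003
(23, 10, 0) [168. 319.]
(23, 10, 72) [163. 128.]
(-23, 10, 72) [294. 109.]
(-23, -10, 72) [276.  86.]
(23, -10, 72) [147. 105.]
```

Converted, -6 mm is -1.2, 4.5 mm is 0.9.

```bash
python3 shift.py '0,0,-0.3,0.9,0
0,-1.2,-0.3,0.9,0
0,-2.4,-0.3,0.9,0
0,-2.4,-0.3,0.9,0'; python3 shift.py '0,0,0,0,0
0,0,0,0,0'; python3 -c "
from h import *
gos(0,99,273.5)"
```

```text
time: 5.95
tool_pos: [550.8, 244.7, 271.2]
tcp_rot: [3.142, 0.0, 1.845]
contact_force: [-0.1, -0.8, -2.3]
grip_width: 46.3
finger_force: 29.8
time: 6.2
tool_pos: [550.5, 245.4, 271.2]
tcp_rot: [-3.142, 0.0, 1.846]
contact_force: [0.3, 0.0, -2.7]
grip_width: 46.3
finger_force: 29.8
shift [-18.4, 1.0, -2.3] turn -0.002 t 6.2 pos [550.5, 245.4, 271.2] [-3.142, 0.0, 1.846] F [0.3, 0.0, -2.7] w 46.3 29.8
stand frame: [1.0, 80.6, 271.2] yaw err -0.002
```

Converted, -2 mm is -0.4, 0.6 mm is 0.12.

```bash
python3 shift.py '0,0,0.12,-0.4,0
0,0,0.12,-0.4,0
0,0,0.12,-0.4,0'
python3 - <<'E'
from h import *
gos(0,99,273.5)
for i in range(3):
  bot.capture("top"); o=bot.get_obs(); print(o["tool_pos"].round(2))
E
```

```text
time: 6.58
tool_pos: [551.1, 245.5, 273.2]
tcp_rot: [3.141, 0.0, 1.846]
contact_force: [0.1, 0.2, -2.8]
grip_width: 46.3
finger_force: 29.8
shift [-18.4, 0.5, -0.3] turn -0.002 t 6.58 pos [551.1, 245.5, 273.2] [3.141, 0.0, 1.846] F [0.1, 0.2, -2.8] w 46.3 29.8
stand frame: [0.4, 80.6, 273.2] yaw err -0.002
[551.06 245.52 273.17]
[551.07 245.52 273.14]
[551.07 245.5  273.14]
```

Stable. Now I'll push towards the upright.

Converted, -12 mm is -2.4, -8 mm is -1.6.

```bash
python3 shift.py '0,-0.8,0,0,0
0,-1.6,0,0,0
0,-2.4,0,0,0
0,-2.4,0,0,0'; python3 -c "
from h import *
gos(0,99,273.5)"
```

```text
time: 7.22
tool_pos: [554.4, 233.8, 273.2]
tcp_rot: [-3.142, -0.001, 1.845]
contact_force: [-0.1, 2.2, -2.6]
grip_width: 46.6
finger_force: 29.8
shift [-6.2, 0.5, -0.3] turn -0.003 t 7.22 pos [554.4, 233.8, 273.2] [-3.142, -0.001, 1.845] F [-0.1, 2.2, -2.6] w 46.6 29.8
stand frame: [0.4, 92.8, 273.2] yaw err -0.003
```

```bash
python3 shift.py '0,-0.6,0,0,0
0,-1,0,0,0
0,-1,0,0,0'; python3 shift.py '0,-0.3,0,0,0
0,-0.6,0,0,0
0,-0.6,0,0,0'; python3 -c "
from h import *
gos(0,99,273.5)"
```

```text
time: 7.6
tool_pos: [555.7, 229.2, 273.2]
tcp_rot: [3.142, -0.0, 1.846]
contact_force: [0.3, 3.9, -3.5]
grip_width: 46.5
finger_force: 29.8
time: 7.98
tool_pos: [555.9, 228.2, 273.2]
tcp_rot: [3.141, -0.004, 1.847]
contact_force: [-2.7, 13.3, -3.6]
grip_width: 46.2
finger_force: 29.9
shift [-0.4, 0.5, -0.3] turn -0.002 t 7.97 pos [555.9, 228.2, 273.2] [3.141, -0.004, 1.847] F [-2.7, 13.3, -3.6] w 46.2 29.9
stand frame: [0.5, 98.6, 273.2] yaw err -0.002
```

```bash
python3 shift.py '0,0.14,0,0.5,0
0,0.14,0,1,0
0,0.14,0,1.5,0
0,0.14,0,2,0
0,0.14,0,2,0'; python3 -c "
from h import *
gos(0,99,262.5)"
```

```text
time: 8.6
tool_pos: [556.4, 228.5, 264.3]
tcp_rot: [3.138, -0.002, 1.846]
contact_force: [-1.8, 11.0, 0.9]
grip_width: 46.1
finger_force: 29.8
shift [-0.6, 0.0, 1.8] turn -0.002 t 8.6 pos [556.4, 228.5, 264.3] [3.138, -0.002, 1.846] F [-1.8, 11.0, 0.9] w 46.1 29.8
stand frame: [0.0, 98.4, 264.3] yaw err -0.002
```

```bash
python3 shift.py '0,0,0,0.3,0
0,0,0,0.6,0
0,0,0,0.6,0'; python3 -c "
from h import *
gos(0,99,262.5)"
```

```text
time: 8.98
tool_pos: [556.3, 228.6, 262.7]
tcp_rot: [3.137, -0.002, 1.847]
contact_force: [-4.9, 9.6, 10.2]
grip_width: 45.9
finger_force: 29.9
shift [-0.6, 0.0, 0.2] turn -0.002 t 8.97 pos [556.3, 228.6, 262.7] [3.137, -0.002, 1.847] F [-4.9, 9.6, 10.2] w 45.9 29.9
stand frame: [0.0, 98.4, 262.7] yaw err -0.002
```

Converted, 3 mm is 0.6, 1.5 mm is 0.3.

```bash
python3 shift.py '0,0,0,0.3,0
0,0,0,0.6,0
0,0,0,0.6,0'
python3 - <<'E'
from h import *
gos(0,99,262.5)
c=bot.capture("side")
x,y,s=250,150,12
cv2.imwrite("pics/g.png",cv2.resize(c["color"][y:y+50,x:x+60,::-1],None,fx=s,fy=s,interpolation=cv2.INTER_CUBIC))
E
```

```text
time: 9.35
tool_pos: [556.2, 228.6, 262.5]
tcp_rot: [3.136, -0.002, 1.847]
contact_force: [-11.7, 7.5, 27.4]
grip_width: 46.2
finger_force: 29.9
shift [-0.6, 0.2, -0.0] turn -0.002 t 9.35 pos [556.2, 228.6, 262.5] [3.136, -0.002, 1.847] F [-11.7, 7.5, 27.4] w 46.2 29.9
stand frame: [0.2, 98.4, 262.5] yaw err -0.002
```

View pics/g.png

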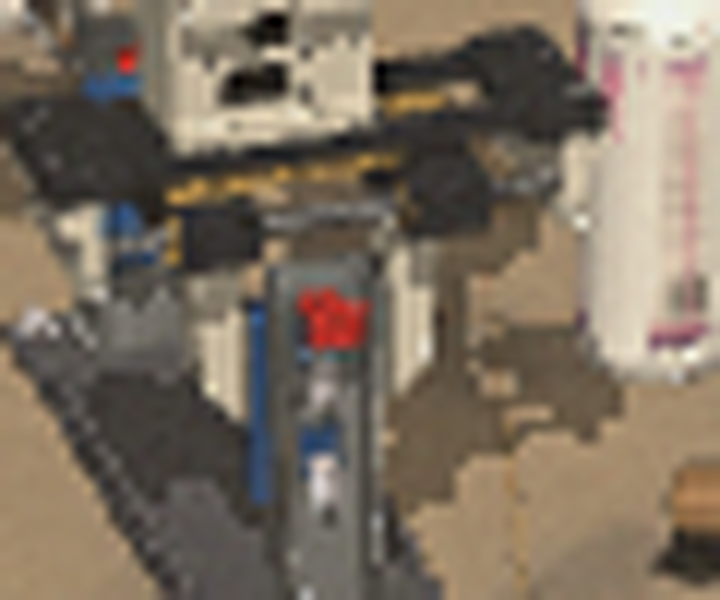

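Both hooks show white in the slots, at crop (320,390) and (322,470), resting on the lower edges, and the bracket has bottomed. I'll relieve the preload, open and go up.

Converted, -4 mm is -0.8.

```bash
python3 shift.py '0,0,0,-0.8,0
92,0,0,-0.8,0
92,0,0,-0.8,0
92,0,0,-0.8,0
92,0,0,-0.8,0'; python3 shift.py '92,0,0,-6,0
92,0,0,-18,0
92,0,0,-30,0
92,6,0,-30,0
92,18,0,-30,0';python3 - <<'E'
from h import *
s=bot.capture("side")["color"]
a=cv2.resize(s[150:200,250:300,::-1],None,fx=12,fy=12,interpolation=cv2.INTER_CUBIC)
cv2.imwrite("pics/h.png",a)
go(548,-386,335,2.877)
E
```

```text
time: 10.02
tool_pos: [556.5, 226.6, 261.1]
tcp_rot: [-3.141, 0.0, 1.845]
contact_force: [-1.0, -0.6, 0.5]
grip_width: 81.5
finger_force: 0.0
time: 10.65
tool_pos: [532.5, 312.7, 412.3]
tcp_rot: [3.139, 0.001, 1.842]
contact_force: [1.4, 0.1, -0.9]
grip_width: 92.0
finger_force: 0.0
shift [-684.1, -175.2, 76.6] turn -1.029 t 10.7 pos [529.2, 320.0, 411.6] [3.141, -0.004, 1.848] F [-3.4, 3.5, -0.1] w 91.9 0.0
```

View pics/h.png

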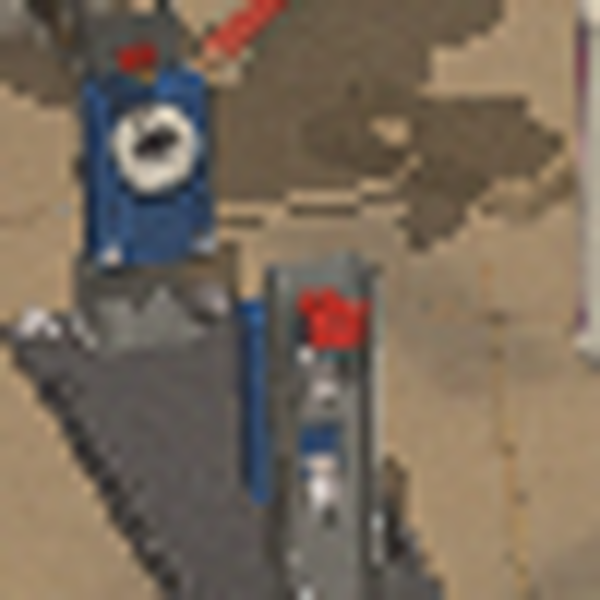

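The bracket hangs in both slots with its bottom corner at crop (260,500). I'll check the latch numerically in the top view.

```bash
python3 shift.py '92,-12,-3,0,-1.5
92,-24,-6.2,0,-3
92,-36,-9.2,0,-4.5
92,-48,-12.4,0,-6
92,-60,-15.4,0,-7.5';python3 - <<'E'
from h import *
def red(im):
    i=im[185:215,185:215].astype(int); m=(i[:,:,0]>i[:,:,1]+60)&(i[:,:,0]>i[:,:,2]+60)
    return m
a=red(cv2.imread("pics/t.png")[:,:,::-1]);b=red(bot.capture("top")["color"])
for m in(a,b):
    for r in m[4:18]: print("".join(".#"[v] for v in r))
    print()
go(548,-386,335,2.877)
E
```

```text
time: 11.32
tool_pos: [538.9, 1.8, 411.3]
tcp_rot: [-3.141, 0.0, 2.601]
contact_force: [0.6, -0.6, -0.4]
grip_width: 92.0
finger_force: 0.0Traceback (most recent call last):
  File "<stdin>", line 7, in <module>
  File "<stdin>", line 7, in <genexpr>
TypeError: string indices must be integers, not 'numpy.bool'
```

Run:
```python
from h import *
def red(im):
    i=im[185:215,185:215].astype(int); return (i[:,:,0]>i[:,:,1]+60)&(i[:,:,0]>i[:,:,2]+60)
a=red(cv2.imread("pics/t.png")[:,:,::-1]);b=red(bot.capture("top")["color"])
for r,q in zip(a[6:20],b[6:20]): print("".join(".#"[int(v)] for v in r),"".join(".#"[int(v)] for v in q))
go(548,-386,335,2.877)
```

```text
.............................. ..............................
.............................. ..............................
.............................. ..............................
..................#........... ..................#...........
.................###.......... ..................#...........
..............######.......... ..............######..........
.............#######.......... .............#######..........
..........#..########......... .............#######..........
..........#..########......... ..........#..#######..........
..........#..#####............ ..........#...###.............
..........#...#............... ..........#...................
.............................. ..............................
.............................. ..............................
.............................. ..............................
shift [-207.8, -323.6, 76.1] turn -0.283 t 11.43 pos [539.3, -1.5, 411.1] [-3.14, 0.001, 2.594] F [-0.7, 0.1, -0.2] w 91.7 0.0
```

Converted, -234 mm is -46.8, -187 mm is -37.4, -0.28 rad is -2.8.

```bash
python3 shift.py '92,-6,-9.2,2,-0.6
92,-12,-18.6,4.4,-1.2
92,-18,-28,6.8,-1.8
92,-24,-37.4,9.2,-2.4
92,-30,-46.8,11.6,-2.8'; python3 -c "
from h import *
go(548.2,-385.6,310,2.877)"
```

```text
time: 12.05
tool_pos: [546.0, -275.3, 352.8]
tcp_rot: [3.141, 0.0, 2.877]
contact_force: [0.2, 0.1, -0.1]
grip_width: 92.0
finger_force: 0.0
shift [-31.0, -105.9, 42.8] turn -0.0 t 12.05 pos [546.0, -275.3, 352.8] [3.141, 0.0, 2.877] F [0.2, 0.1, -0.1] w 92.0 0.0
```

Converted, -105 mm is -21, -50 mm is -10.

```bash
python3 shift.py '92,-4,-10,2,0
92,-7.2,-21,4,0
92,-7.2,-21,8,0
92,-7.2,-21,8,0'; python3 -c "
from h import *
go(548.2,-385.6,184,2.877)"
```

```text
time: 12.55
tool_pos: [552.8, -384.6, 310.9]
tcp_rot: [3.139, -0.004, 2.874]
contact_force: [-0.3, 0.3, -0.1]
grip_width: 92.3
finger_force: 0.0
shift [4.2, -2.2, 126.9] turn -0.003 t 12.55 pos [552.8, -384.6, 310.9] [3.139, -0.004, 2.874] F [-0.3, 0.3, -0.1] w 92.3 0.0
```

The rows are not in the units I measure in: shifts go in units of 5 mm and turns go in units of 0.1 rad. I convert before sending: -2 mm is -0.4, 120 mm is 24.

```bash
python3 shift.py '92,0.9,-0.4,11,0
92,0.9,-0.4,21,0
92,0.9,-0.4,24,0
92,0.9,-0.4,24,0
92,0.9,-0.4,24,0'; python3 -c "
from h import *
go(548.2,-385.6,184,2.877)"
```

```text
time: 13.18
tool_pos: [549.2, -385.8, 196.0]
tcp_rot: [-3.14, 0.004, 2.876]
contact_force: [0.2, -0.1, -0.3]
grip_width: 91.6
finger_force: 0.0
shift [1.0, -0.1, 12.0] turn -0.001 t 13.18 pos [549.2, -385.8, 196.0] [-3.14, 0.004, 2.876] F [0.2, -0.1, -0.3] w 91.6 0.0
```

```bash
python3 shift.py '92,0.2,0,2,0
0,0.2,0,2.2,0
0,0.2,0,2.2,0
0,0.2,0,2.2,0
0,0.2,0,2.2,0'; python3 shift.py '0,0,0,0,0
0,0,0,0,0
0,0,0,0,0';python3 -c "
from h import *
go(548.2,-385.6,184,2.877)"
```

```text
time: 13.8
tool_pos: [547.3, -385.3, 182.4]
tcp_rot: [-3.141, 0.0, 2.876]
contact_force: [-0.4, 0.3, 0.4]
grip_width: 56.4
finger_force: 0.0
time: 14.18
tool_pos: [547.3, -385.3, 182.3]
tcp_rot: [-3.141, 0.0, 2.876]
contact_force: [-0.0, -0.2, 0.8]
grip_width: 39.5
finger_force: 30.0
shift [-0.9, -0.1, -1.7] turn -0.001 t 14.18 pos [547.3, -385.3, 182.3] [-3.141, 0.0, 2.876] F [-0.0, -0.2, 0.8] w 39.5 30.0
```

```bash
python3 shift.py '0,0,0,-12,0
0,0,0,-24,0
0,0,0,-36,0
0,0,0,-40,0
0,0,0,-40,0';python3 -c "
from h import *
gos(34,19,382,-0.35)"
```

```text
time: 14.8
tool_pos: [547.3, -385.1, 383.6]
tcp_rot: [-3.14, 0.003, 2.876]
contact_force: [-0.6, 0.3, -4.0]
grip_width: 39.2
finger_force: 30.0
shift [222.6, 644.9, 1.6] turn 1.378 t 14.8 pos [547.3, -385.1, 383.6] [-3.14, 0.003, 2.876] F [-0.6, 0.3, -4.0] w 39.2 30.0
stand frame: [176.7, 686.2, 383.6] yaw err 1.028
```

Converted, 260 mm is 52, 208 mm is 41.6, 0.6 rad is 6.

```bash
python3 shift.py '0,3.6,10.4,0,1.2
0,7.2,20.8,0,2.4
0,10.8,31.2,0,3.6
0,14.4,41.6,0,4.8
0,18,52,0,6';python3 -c "
from h import *
gos(34,19,382,-0.35)"
```

```text
time: 15.42
tool_pos: [528.0, -108.8, 379.8]
tcp_rot: [-3.14, -0.004, 2.272]
contact_force: [1.1, -0.6, -3.4]
grip_width: 38.8
finger_force: 30.0
shift [325.9, 240.9, -2.2] turn 0.773 t 15.43 pos [528.0, -108.8, 379.8] [-3.14, -0.004, 2.272] F [1.1, -0.6, -3.4] w 38.8 30.0
stand frame: [119.7, 415.1, 379.8] yaw err 0.423
```

Converted, 225 mm is 45, 180 mm is 36, 0.55 rad is 5.5.

```bash
python3 shift.py '0,9,6.6,0,1.1
0,18,13.2,0,2.2
0,27,19.8,0,3.3
0,36,26.6,0,4.4
0,45,33.2,0,5.5';python3 -c "
from h import *
gos(34,19,382,-0.35)"
```

```text
time: 16.05
tool_pos: [508.6, 170.0, 379.8]
tcp_rot: [-3.137, 0.0, 1.722]
contact_force: [0.8, 0.3, -2.9]
grip_width: 39.1
finger_force: 30.0
shift [125.2, 12.3, -2.2] turn 0.224 t 16.05 pos [508.6, 170.0, 379.8] [-3.137, 0.0, 1.722] F [0.8, 0.3, -2.9] w 39.1 30.0
stand frame: [62.0, 141.7, 379.8] yaw err -0.126
```

Converted, 125 mm is 25, 90 mm is 18, 0.22 rad is 2.2.

```bash
python3 shift.py '0,9,0.8,0,0.8
0,18,1.6,0,1.6
0,25,2.4,0,2.2
0,25,2.4,0,2.2
0,25,2.4,0,2.2';python3 -c "
from h import *
gos(34,19,275,-0.35)"
```

```text
time: 16.68
tool_pos: [501.7, 293.2, 380.3]
tcp_rot: [-3.139, 0.002, 1.507]
contact_force: [-0.1, -0.1, -3.5]
grip_width: 39.3
finger_force: 30.0
shift [2.4, 0.0, 105.3] turn 0.008 t 16.68 pos [501.7, 293.2, 380.3] [-3.139, 0.002, 1.507] F [-0.1, -0.1, -3.5] w 39.3 30.0
stand frame: [34.8, 21.3, 380.3] yaw err -0.342
```

Converted, 119 mm is 23.8, 95 mm is 19.

```bash
python3 shift.py '0,0,0,10,0
0,0,0,19,0
0,0,0,23.8,0
0,0,0,23.8,0
0,0,0,23.8,0';python3 - <<'E'
from h import *
gos(34,19,261,-0.35)
t=bot.capture("top")["color"][185:245,118:218,::-1]
s=bot.capture("side")["color"][140:200,240:320,::-1]
cv2.imwrite("pics/i.png",np.hstack([cv2.resize(t,None,fx=4.4,fy=7.3,interpolation=cv2.INTER_CUBIC) if 0 else cv2.resize(t,(700,420),interpolation=cv2.INTER_CUBIC)]))
cv2.imwrite("pics/j.png",cv2.resize(s,(800,600),interpolation=cv2.INTER_CUBIC))
E
```

```text
time: 17.3
tool_pos: [502.5, 293.1, 264.2]
tcp_rot: [3.14, -0.001, 1.505]
contact_force: [0.0, -0.9, -2.3]
grip_width: 39.4
finger_force: 30.0
shift [2.5, -0.8, 3.2] turn 0.007 t 17.3 pos [502.5, 293.1, 264.2] [3.14, -0.001, 1.505] F [0.0, -0.9, -2.3] w 39.4 30.0
stand frame: [34.1, 21.6, 264.2] yaw err -0.343
```

Run:
```python
from h import *
C=cams(); o=bot.get_obs()
R=Rz(o["tcp_rot"][2])@np.diag([1,-1,-1.])
for n in C:
    for k in(99,84,70):
        X=o["tool_pos"]+R@np.array([k,0,162.3]); print(n,k,proj(C[n],X)[0].round(1))
    S3=lambda l:Rz(S[2])@np.array(l,float)+[S[0],S[1],0]
    print("cup",proj(C[n],S3((0,-81,100)))[0].round(1))
im=C["top"]["color"][200:235,130:165]; h=cv2.cvtColor(im,cv2.COLOR_RGB2HSV).astype(int)
m=(h[:,:,0]>12)&(h[:,:,0]<28)&(h[:,:,1]>120)&(h[:,:,2]>140)
for i,r in enumerate(m): 
    if r.any(): print(200+i,"".join(".#"[int(v)] for v in r))
```

```text
side 99 [263.2 163. ]
side 84 [262.9 164.5]
side 70 [262.7 165.8]
cup [262.8 162.7]
top 99 [142.6 214.7]
top 84 [147.3 215.1]
top 70 [151.7 215.4]
cup [140.  215.1]
```

Run:
```python
from h import *
th=.27; gos(99*np.sin(th),-80+99*np.cos(th),261,-th)
gos(99*np.sin(th),-86+99*np.cos(th),261,-th)
```

```text
shift [7.9, 5.5, 3.5] turn -0.073 t 17.5 pos [502.3, 293.6, 264.5] [3.139, -0.001, 1.506] F [-0.0, 0.2, -2.9] w 39.4 30.0
stand frame: [34.2, 21.0, 264.5] yaw err -0.343
shift [13.6, 3.5, 3.5] turn -0.073 t 17.5 pos [502.3, 293.6, 264.5] [3.139, -0.001, 1.506] F [-0.0, 0.2, -2.9] w 39.4 30.0
stand frame: [34.2, 21.0, 264.5] yaw err -0.343
```

```bash
python3 shift.py '0,0.4,0.3,0.6,-0.2
0,1,0.7,0.6,-0.5
0,1.6,1.1,0.6,-0.73
0,1.6,1.1,0.6,-0.73'
python3 - <<'E'
from h import *
th=.27; gos(99*np.sin(th),-86+99*np.cos(th),261,-th)
E
```

```text
time: 18.0
tool_pos: [508.1, 301.5, 260.1]
tcp_rot: [3.141, -0.0, 1.58]
contact_force: [0.2, -0.2, -2.8]
grip_width: 39.4
finger_force: 30.0
shift [5.4, -1.5, -0.9] turn 0.001 t 18.0 pos [508.1, 301.5, 260.1] [3.141, -0.0, 1.58] F [0.2, -0.2, -2.8] w 39.4 30.0
stand frame: [26.4, 15.0, 260.1] yaw err -0.269
```

Converted, 5.4 mm is 1.08, -1.5 mm is -0.3.

```bash
python3 shift.py '0,0.54,-0.14,-0.1,0
0,1.08,-0.3,-0.1,0
0,1.08,-0.3,-0.1,0'
python3 - <<'E'
from h import *
th=.27; gos(99*np.sin(th),-94+99*np.cos(th),261,-th)
E
```

```text
time: 18.38
tool_pos: [506.3, 306.9, 260.7]
tcp_rot: [3.142, 0.0, 1.579]
contact_force: [0.1, 0.3, -3.7]
grip_width: 39.2
finger_force: 30.0
shift [7.8, -1.8, -0.3] turn 0.001 t 18.38 pos [506.3, 306.9, 260.7] [3.142, 0.0, 1.579] F [0.1, 0.3, -3.7] w 39.2 30.0
stand frame: [26.7, 9.4, 260.7] yaw err -0.269
```

Converted, 5 mm is 1, -0.8 mm is -0.16.

```bash
python3 shift.py '0,0.5,-0.12,0,0
0,1,-0.16,0,0
0,1.6,-0.16,0,0
0,1.6,-0.16,0,0'
python3 - <<'E'
from h import *
gos(0,0,261,-.27)
E
```

```text
time: 18.88
tool_pos: [505.7, 314.0, 260.5]
tcp_rot: [-3.141, 0.002, 1.579]
contact_force: [0.9, -6.5, -3.0]
grip_width: 39.3
finger_force: 30.0
shift [9.1, 23.8, -0.5] turn 0.001 t 18.88 pos [505.7, 314.0, 260.5] [-3.141, 0.002, 1.579] F [0.9, -6.5, -3.0] w 39.3 30.0
stand frame: [25.4, 2.4, 260.5] yaw err -0.269
```

Converted, 12 mm is 2.4, 9 mm is 1.8.

```bash
python3 shift.py '0,0.6,0,0,0
0,1.2,0,0,0
0,1.8,0,0,0
0,2.4,0,0,0
0,2.4,0,0,0'
python3 - <<'E'
from h import *
gos(0,-6.5,261,0)
E
```

```text
time: 19.5
tool_pos: [505.7, 325.4, 260.3]
tcp_rot: [-3.141, 0.003, 1.579]
contact_force: [1.2, -8.9, -2.6]
grip_width: 39.2
finger_force: 30.0
shift [3.9, 22.0, -0.7] turn -0.27 t 19.5 pos [505.7, 325.4, 260.3] [-3.141, 0.003, 1.579] F [1.2, -8.9, -2.6] w 39.2 30.0
stand frame: [22.2, -8.6, 260.3] yaw err -0.27
```

```bash
python3 shift.py '0,0.26,0.88,0,-0.55
0,0.48,1.76,0,-1.1
0,0.66,2.64,0,-1.65
0,0.76,3.52,0,-2.2
0,0.78,4.4,0,-2.7'
python3 - <<'E'
from h import *
bot.capture("top")
gos(0,-6.5,261,0)
E
```

```text
time: 20.12
tool_pos: [527.9, 329.2, 260.4]
tcp_rot: [-3.14, 0.003, 1.85]
contact_force: [-0.3, -9.2, -2.8]
grip_width: 39.1
finger_force: 30.0
shift [0.5, -0.5, -0.7] turn 0.004 t 20.18 pos [528.3, 329.1, 260.3] [-3.14, 0.003, 1.852] F [-0.1, -9.5, -2.4] w 39.1 30.0
stand frame: [-0.5, -6.0, 260.3] yaw err 0.004
```

Converted, -6 mm is -1.2, -0.5 mm is -0.1.

```bash
python3 shift.py '0,-0.6,-0.1,0,0
0,-1.2,-0.1,0,0
0,-1.8,-0.1,0,0
0,-1.8,-0.1,0,0'
python3 - <<'E'
from h import *
gos(0,5,259.3,0)
E
```

```text
time: 20.68
tool_pos: [529.8, 320.6, 260.5]
tcp_rot: [-3.141, 0.002, 1.848]
contact_force: [0.1, -7.3, -3.0]
grip_width: 39.5
finger_force: 30.0
shift [-2.4, 0.3, 1.2] turn 0.0 t 20.68 pos [529.8, 320.6, 260.5] [-3.141, 0.002, 1.848] F [0.1, -7.3, -3.0] w 39.5 30.0
stand frame: [0.3, 2.6, 260.5] yaw err 0.0
```

Converted, -3 mm is -0.6, 1 mm is 0.2.

```bash
python3 shift.py '0,-0.3,0,0.1,0
0,-0.6,0,0.2,0
0,-0.6,0,0.2,0'
python3 - <<'E'
from h import *
gos(0,5,259.3,0)
E
```

```text
time: 21.05
tool_pos: [530.3, 318.8, 260.0]
tcp_rot: [3.141, 0.001, 1.849]
contact_force: [-0.5, -3.9, 1.5]
grip_width: 39.3
finger_force: 30.0
shift [-0.5, 0.3, 0.7] turn 0.001 t 21.05 pos [530.3, 318.8, 260.0] [3.141, 0.001, 1.849] F [-0.5, -3.9, 1.5] w 39.3 30.0
stand frame: [0.3, 4.5, 260.0] yaw err 0.001
```

Converted, -160 mm is -32, -120 mm is -24.

```bash
python3 shift.py '60,0,0,0,0
60,0,0,0,0
80,0,0,0,0
80,0,0,0,0'; python3 shift.py '80,0,0,-8,0
80,0,0,-20,0
80,0,0,-32,0
80,-12,6,-32,0
80,-24,12,-32,0';  python3 shift.py '80,-8,-8,0,0
80,-16,-16,0,0
80,-24,-24,0,0
80,-32,-32,0,0'
python3 - <<'E'
from h import *
C=cams(); cv2.imwrite("pics/k.png",np.hstack([cv2.resize(C["top"]["color"][180:240,115:225,::-1],(470,256),interpolation=cv2.INTER_CUBIC),cv2.resize(C["side"]["color"][145:210,240:310,::-1],(320,297),interpolation=cv2.INTER_CUBIC)[:256]]))
S3=lambda l:Rz(S[2])@np.array(l,float)+[S[0],S[1],0]
for n,(x,y,sx) in dict(top=(115,180,470/110),side=(240,145,320/70)).items():
  for l in((0,-75,97),(0,-59,97),(0,69,97),(0,-59,117),(0,69,117)): print(n,l,((proj(C[n],S3(l))[0]-[x,y]+.5)*sx).round())
E
```

```text
time: 21.55
tool_pos: [530.2, 319.2, 259.7]
tcp_rot: [3.141, -0.0, 1.849]
contact_force: [0.1, 0.2, -0.3]
grip_width: 75.0
finger_force: 0.0
time: 22.18
tool_pos: [615.1, 226.5, 421.2]
tcp_rot: [3.139, -0.0, 1.851]
contact_force: [0.9, 0.5, -0.9]
grip_width: 79.9
finger_force: 0.0
time: 22.68
tool_pos: [503.6, 27.7, 419.8]
tcp_rot: [3.141, 0.0, 1.849]
contact_force: [0.1, -0.9, -0.3]
grip_width: 80.1
finger_force: 0.0
top (0, -75, 97) [118. 150.]
top (0, -59, 97) [139. 145.]
top (0, 69, 97) [306. 100.]
top (0, -59, 117) [131. 143.]
top (0, 69, 117) [301.  98.]
side (0, -75, 97) [109.  88.]
side (0, -59, 97) [113.  95.]
side (0, 69, 97) [152. 151.]
side (0, -59, 117) [113.  76.]
side (0, 69, 117) [152. 131.]
```

View pics/k.png

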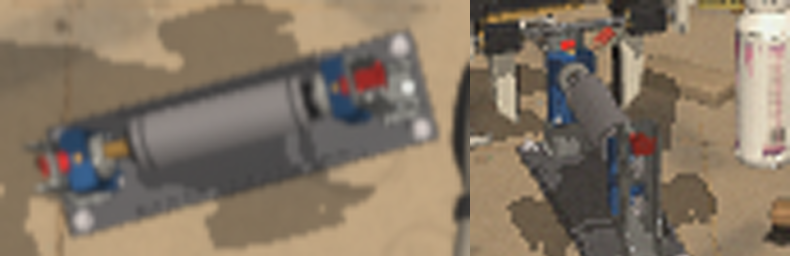

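The picture shows the roller level between both cups: brass pin at (117,148), barrel from 135 to 302. Red latches show over both brackets, at (63,160) and (343,85), and the gripper is well clear. I'll hand in.

```bash
python3 -c "
from plant import bot
print(bot.close_job())"
```

```text
the job is handed in; nothing more can be done
None
```

I handed the job in at about 23 s, but it returned no verdict: the last pictures show the bracket latched home in the upright, the roller level in both cups and the gripper clear, with nothing done to the bottle, tape measure or blue case.

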